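Index a bud vase on a photo stand to its third view

TASK

Stand the white bud vase (the ceramic piece with the long thin neck) upright in the middle of the small raised stage of the photo stand and let go of it. Then take the stand's dial by its grip bar, turn it clockwise (seen from above) three clicks from zero, to the third one and not on to the fourth, and finish while still holding it there for the picture: the dial springs back if let go. Leave the other things on the table where they are.

Things in the scene. Friction and masses are not known exactly. Their poses are not given: they have to be found in the camera images.
- vase: the bud vase to be photographed: white ceramic, 104 mm tall, the tallest of three white ceramic pieces and the only one with a long thin neck. Flat foot 48 mm across, belly 60 mm across at 18 to 34 mm height, straight round neck 24 mm across from 58 to 98 mm height, lip 28 mm across at the top. About 0.12 to 0.24 kg. Origin: centre of the foot's underside, z up. Grip it by the neck, about 80 mm above the foot
- bowl: white ceramic bowl, 76 mm across, 40 mm high, open at the top, loose; leave it alone. Origin: centre of its underside
- tumbler: white ceramic tumbler without a handle, 62 mm across, 56 mm high, open at the top, loose; leave it alone. Origin: centre of its underside
- stand: photo stand that does not move: light wooden base block 110 x 280 x 30 mm (x, y, height). Origin: centre of its underside on the table. At y = +90 mm of its frame a slim post (20 mm across) carries the small round stage, at y = -90 mm sits the click dial. Six engraved ticks around the dial, one per click, start (zero) on the -x side and go on clockwise
- stage_top (a point): centre of the upper face of the stage, a flat black rubber disc 44 mm across and 8 mm thick, 100 mm above the table, open all round. The stage is geared to the dial and turns by the same angle with it
- dial_grip (a point): point on the dial's vertical axis inside its grip bar, 63 mm above the table. The dial is a black disc 48 mm across (top 41 mm above the table) with an upright grip bar on it, 46 mm long, 14 mm thick, reaching from 41 to 77 mm above the table. The point turns with the dial: its x axis runs along the bar (the white line on the bar lies on the -x half), its y axis across it, z up. At zero these axes are those of the stand
- dial (a joint): angle of the dial in rad: 0 at its start, growing clockwise seen from above; ends at 2.1. Clicks every 0.419 rad (24 degrees): first 0.419, second 0.838, third 1.257, fourth 1.676. A spring turns it back to zero as soon as it is let go: turning takes 0.02 to 0.15 N m, hardest a quarter of the way to the next click and easiest just before dropping into it (three quarters of the way)
- pen_cup: round dark pen pot 76 mm across, 85 mm high, with pens standing up to 155 mm; leave it alone. Origin: centre of its underside
- diffuser: black scent bottle 68 mm across, 80 mm high, with thin reeds up to 190 mm; leave it alone. Origin: centre of its underside
- drink: amber drink bottle 66 mm across, 190 mm high; leave it alone. Origin: centre of its underside

How it is judged:
By the outcome, as a careful person would: the job done as asked, in the order asked, and still so for the second after the job is handed in, while the arm keeps its last pose, push and grip.
It also fails if it takes over 48 s, if anything falls off the work surface, if the arm or the gripper's body presses on something with over 40 N, if the wrist force passes 120 N, or if a joint passes its speed limit or range.

ROBOT

A 7-joint arm with a two-finger parallel gripper is mounted at the origin on the work surface. World frame = base frame: x ahead of the robot, y to its left, z up, the work surface at z = 0. Lengths are in m, angles in rad, forces in N, time in s.
With the tool pointing down it reaches from about 0.425 to 0.95 m from the base axis. Payload 4.7 kg.
Tool frame: the origin (TCP) lies between the finger pads; the fingertips stand nose_length ahead of it and the grasp point (between the pads) lies 2 mm behind it (nose_length is the distance from the TCP to the fingertips, in m); z points along the fingers, y is the direction in which the jaws open and shut (so a half turn about z gives the same grasp; the last joint's range is limited). The gripper opens to 85 mm and grips with 20 to 120 N. Pads are 22 mm wide; open, the fingers measure 114 mm over their backs; the gripper's body (76 mm by 85 mm) begins 54 mm behind the grasp point. The pads swing forward as they close: fully open they stand 13 mm farther back than shut.
Start: joints at [-1.216, 0.469, -0.049, 1.532, 0.024, 1.141, -0.082], TCP at [0.253, 0.626, 0.248] pointing down, gripper open.
Joint ranges: [-2.59, 2.59], [-0.33, 1.99], [-1.39, 1.29], [0.1, 2.45], [-1.04, 4.18], [0.21, 1.99], [-2.66, 2.66]. Speed limits (rad/s): [2.57, 2.57, 3.14, 3.14, 3.14, 3.14, 3.14].

INTERFACE

Orientations are given as a unit quaternion [x, y, z, w].
In Python, from workcell import state, get_image, camera_model, sign_off, look_for, nose_length gives the robot as it stands.
- The arm moves only by the tool drive_tool, never from a script. Its argument "motion" is a list of rows, each a list of 3 entries, a list of its own where there are three numbers: the shift along the tool's x, y, z in m, then the turn, a rotation vector about the tool's x, y, z in rad, then the closure in counts, from 0 (fully open) to 255 (shut). A call has exactly 5 rows; each row shifts and turns the pose as measured when the row begins, along the tool's axes as they then stand; what a row does not reach is not made up. A row lasts 1/10 s, in which the tool goes at most 50 mm and 8.59 degrees, less where a joint would pass 70% of its speed; a pose out of reach is approached as far as the arm can. A call is refused whole if a number of a shift passes 0.05 or a number of a turn 0.15, either way. A call with a gripper value outside its range is refused whole. The fingers move at their own pace and stop on an object; "force" is the grip in N (left out, the last holds). Time passes only in rows, so rows that do not move let the fingers close, or fill a call up. It gives the time, the measured TCP pose, the force and the opening at its end, in the units of the state.
- state(): the state, without advancing time (a new reading comes with each control period).
- get_image(name): name is "side" or "top"; returns the picture (420x560x3 uint8, red, green, blue); there is no depth.
- camera_model(name): a dict with "fx", "fy", "cx", "cy" (pixels), "rvec" (rotation vector, rad) and "tvec" (3), from world to camera coordinates, as OpenCV has them. Camera axes: x right, y down, z forward; pixel columns grow to the right and rows downward; lengths in m; the calibration is good to about 2 mm. A picture is of the moment at which its call begins. camera_model takes no time and is no camera call.
- sign_off(): hands the job in, once; it reports no verdict.
Trained networks look in the newest picture that a camera, given by its name, has taken for a name from the list of things; names that differ only in an ending like _2 or _b are one class to them, and where a whole thing is asked for, a point or a joint stands for the part that bears it (a point fixed in the world has none). Each returns a list of dicts, best first, with "conf" (0 to 1); they miss things now and then, are a little off and sometimes report something else, mostly with a low value. They report only what shows in the picture. A call takes as long as a camera call.
- look_for(query, camera): "uv" ([column, row] in pixels, amid what is visible of it).
The state is a dict: "t": time; "qpos": joint angles; "qd": joint speeds; "joint_efforts": joint torques, N m; "eef_pos": TCP position; "ee_rot": TCP orientation; "ft_force": force on the tool from outside, world axes, zero at the start; "torque": the same for the moment, N m; "gripper_width": finger opening in m.
Only numpy, scipy, OpenCV 4.12 (cv2) and the standard library are available. Lean on these libraries where they do the work, as an engineer would, in place of code of your own. Each camera call takes 0.05 s, during which the arm holds its last target.

## Working session

There is one attempt and no reset: what is moved stays moved. The work goes in short steps, Python scripts to look and compute and a tool call to move; the robot and the scene stay as the last step left them, time stands still between calls to the robot, and variables do not carry over. Pictures are saved under pics/ and viewed, and the job is handed in when it is done.

Besides the shell and the picture viewer there is one more tool, called after ">>>" as name(argument=value, ...) on one line, values as JSON. drive_tool: Moves the arm, as the interface text tells. Its arguments: {"type":"object","properties":{"motion":{"type":"array"},"force":{"type":"number"}},"required":["motion"]}

```bash
mkdir -p pics; ls
python3 - <<'E'
from workcell import *
import cv2
s=state(); print(s, nose_length if not callable(nose_length) else nose_length())
for c in ("side","top"):
    cv2.imwrite(f"pics/{c}0.png",get_image(c)[:,:,::-1]); print(camera_model(c))
    for q in ("vase","stand","stage_top","dial_grip","bowl","tumbler"):
        print(c,q,look_for(q,c))
E
```

```text
pics
{'t': 0.0, 'qpos': array([-1.21593372,  0.46944915, -0.04859978,  1.53373836,  0.02411264,
        1.14100601, -0.08230224]), 'qd': array([-0.00161388, -0.00039057, -0.00056128, -0.00087749, -0.00064896,
       -0.00084359, -0.00129855]), 'joint_efforts': array([ 1.70006579e-04, -5.10309005e+01, -4.64376924e-02, -2.37710130e+01,
        1.07224518e-02,  7.46605190e-03, -1.48017023e-05]), 'eef_pos': array([0.25250336, 0.62537244, 0.24723741]), 'ee_rot': array([ 1.90686294e-01,  9.81650509e-01, -9.96092120e-04, -1.50006992e-04]), 'ft_force': array([-0.95842894,  0.42612145, -0.28688186]), 'torque': array([-0.0012261 , -0.03616688, -0.07160105]), 'gripper_width': 0.08515321265658816} 0.017
{'fx': 504.241594256945, 'fy': 504.241594256945, 'cx': 278.61240456659544, 'cy': 209.5844001812797, 'rvec': array([ 2.23897017, -0.9004594 ,  0.33332677]), 'tvec': array([-0.41572157,  0.37129067,  0.95329241])}
side vase [{'uv': [166.1, 170.0], 'conf': 0.74}]
side stand [{'uv': [316.8, 257.3], 'conf': 0.91}, {'uv': [232.3, 180.9], 'conf': 0.54}]
side stage_top [{'uv': [295.4, 209.8], 'conf': 0.55}]
side dial_grip [{'uv': [335.9, 277.2], 'conf': 0.97}, {'uv': [441.3, 298.4], 'conf': 0.73}]
side bowl [{'uv': [182.3, 205.6], 'conf': 0.7}, {'uv': [307.3, 178.7], 'conf': 0.18}]
side tumbler [{'uv': [233.4, 179.2], 'conf': 0.89}, {'uv': [215.8, 129.7], 'conf': 0.27}]
{'fx': 489.3506847219213, 'fy': 489.3506847219213, 'cx': 287.5733871584427, 'cy': 201.40721042966283, 'rvec': array([ 2.13645008, -2.18606601,  0.16389114]), 'tvec': array([0.02867926, 0.60022612, 1.04245107])}
top vase [{'uv': [119.1, 240.0], 'conf': 0.62}]
top stand [{'uv': [338.4, 209.6], 'conf': 0.67}, {'uv': [265.9, 140.3], 'conf': 0.17}]
top stage_top [{'uv': [298.6, 194.1], 'conf': 0.68}]
top dial_grip [{'uv': [378.4, 210.9], 'conf': 0.89}]
top bowl [{'uv': [183.4, 270.3], 'conf': 0.78}]
top tumbler [{'uv': [192.5, 202.3], 'conf': 0.6}]
```

View pics/side0.png

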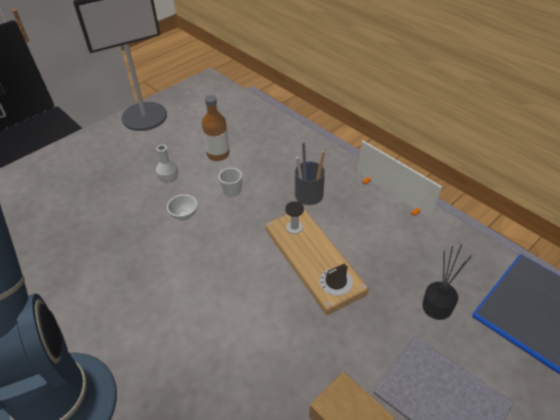

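View pics/top0.png

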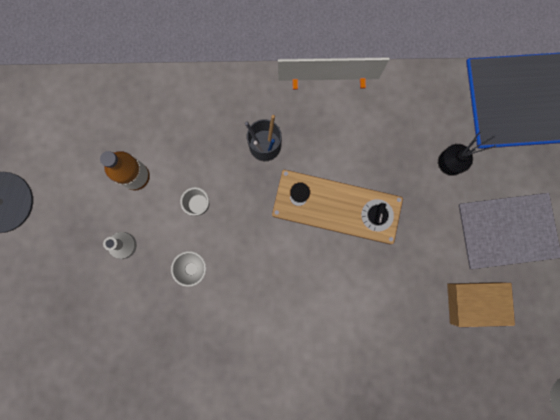

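The side view shows the vase at (166,165), bowl (182,207), tumbler (231,182), stage (294,209) and dial (337,277). The top view shows the vase lip at (110,243), stage (300,192) and dial (378,214). Next I'll zoom in and measure.

```bash
cat > h.py <<'E'
import numpy as np, cv2
from scipy.spatial.transform import Rotation as R
from workcell import *
def P(c):
    m=camera_model(c); K=np.array([[m['fx'],0,m['cx']],[0,m['fy'],m['cy']],[0,0,1]])
    return K, cv2.Rodrigues(np.array(m['rvec']))[0], np.array(m['tvec'])
def proj(c,p):
    K,r,t=P(c); q=(r@np.atleast_2d(p).T).T+t; q=q@K.T; return q[:,:2]/q[:,2:]
def onz(c,uv,z):
    K,r,t=P(c); d=r.T@np.linalg.inv(K)@np.array([uv[0],uv[1],1.]); o=-r.T@t
    return o+d*(z-o[2])/d[2]
def tri(us,ut):
    A=[K@np.c_[r,t] for K,r,t in (P('side'),P('top'))]
    X=cv2.triangulatePoints(A[0],A[1],np.array(us,float).reshape(2,1),np.array(ut,float).reshape(2,1)); return (X[:3]/X[3]).ravel()
def crop(c,img,u,v,w,h,s,name):
    cv2.imwrite(name,cv2.resize(img[v:v+h,u:u+w,::-1],None,fx=s,fy=s,interpolation=cv2.INTER_CUBIC))
E
python3 - <<'E'
from h import *
a=cv2.imread('pics/side0.png')[:,:,::-1]; b=cv2.imread('pics/top0.png')[:,:,::-1]
crop('',a,140,130,110,100,7,'pics/sv.png');crop('',a,255,190,120,125,6 if 0 else 4.7,'pics/ss.png')
crop('',b,90,170,130,120,5,'pics/tv.png');crop('',b,265,165,145,85,5.5,'pics/ts.png')
print(proj('top',[0.253,.626,.25]),proj('side',[0.253,.626,.25]))
print('lip',tri((162,148),(110,243)), onz('top',(110,243),.104),onz('side',(162,148),.104))
print('stage',onz('top',(300,192),.1),onz('side',(294,209),.1))
print('dial',onz('top',(378.4,211),.063),onz('side',(336,277),.063))
E
```

```text
[[-71.79479488 399.39275849]] [[ -0.29086639 102.9551649 ]]
lip [0.51586943 0.38077893 0.10216802] [0.51437279 0.38097337 0.104     ] [0.51606878 0.37771664 0.104     ]
stage [ 0.61198485 -0.01036549  0.1       ] [ 0.61057637 -0.01349393  0.1       ]
dial [ 0.57239028 -0.18071319  0.063     ] [ 0.55973335 -0.19192012  0.063     ]
```

View pics/sv.png

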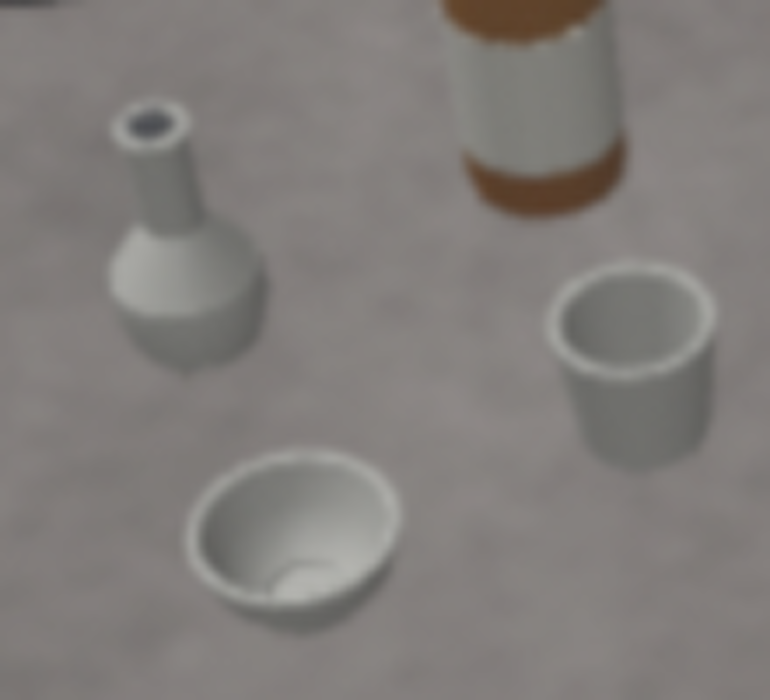

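View pics/tv.png

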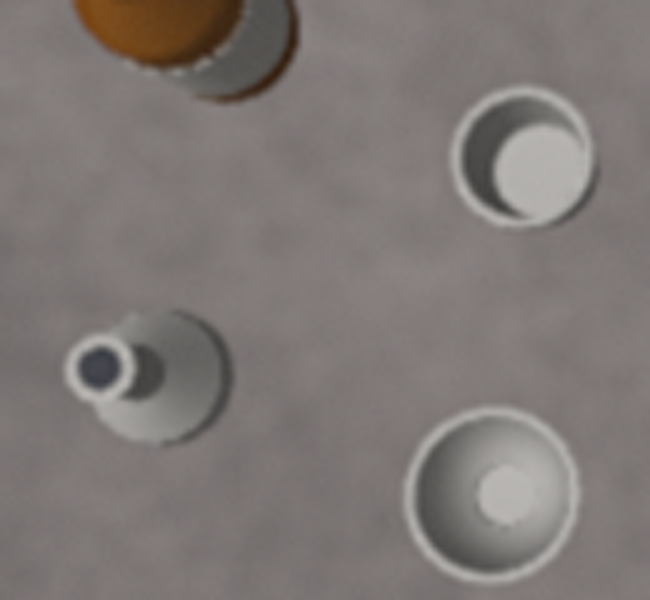

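View pics/ts.png

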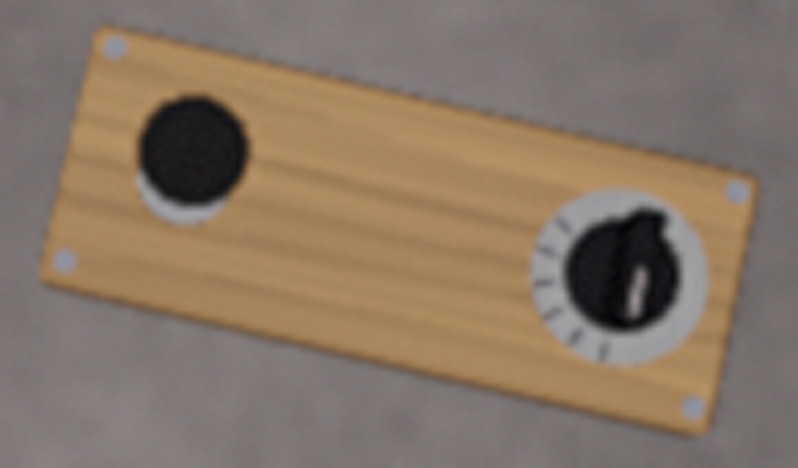

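View pics/ss.png

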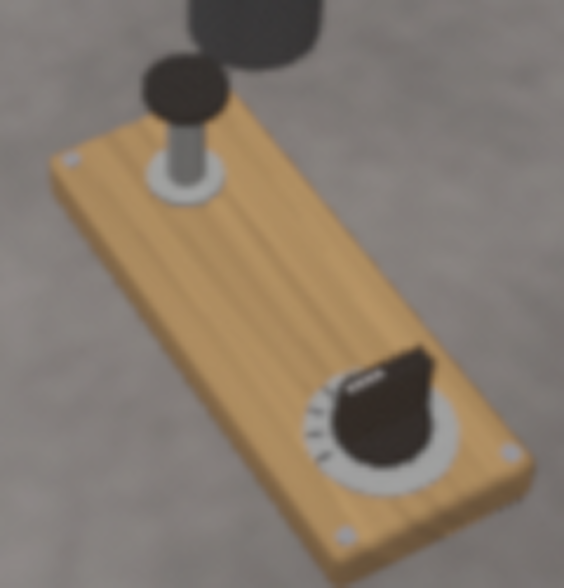

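```bash
cat > fit.py <<'E'
from h import *
from scipy.optimize import least_squares
def T(x,y,u0,v0,s): return (u0+(x+.5)/s-.5, v0+(y+.5)/s-.5)
tt=lambda x,y:T(x,y,265,165,5.5); ss=lambda x,y:T(x,y,255,190,4.7)
c=lambda a,b:[a*.055,b*.140,.03]
obs=[('top',c(1,1),tt(97,27)),('top',c(1,-1),tt(758,177)),('top',c(-1,-1),tt(708,435)),('top',c(-1,1),tt(42,285)),
('side',c(-1,1),ss(50,162)),('side',c(1,-1),ss(532,462)),('side',c(-1,-1),ss(340,562)),
('top',[0,.09,.1],tt(193,151)),('side',[0,.09,.1],ss(186,85)),('top',[0,-.09,.031],tt(620,276))]
for cams in (('top','side'),('top',),('side',)):
    O=[o for o in obs if o[0] in cams]
    def f(p):
        cs,sn=np.cos(p[2]),np.sin(p[2])
        return np.concatenate([(proj(k,[p[0]+cs*q[0]-sn*q[1],p[1]+sn*q[0]+cs*q[1],q[2]])[0]-uv) for k,q,uv in O])
    r=least_squares(f,[.6,-.1,-.2]); p=r.x; cs,sn=np.cos(p[2]),np.sin(p[2])
    print(cams,p.round(4),r.fun.round(1))
    for y in (.09,-.09): print('  ',(p[0]-sn*y).round(4),(p[1]+cs*y).round(4))
vt=lambda x,y:T(x,y,90,170,5); vs=lambda x,y:T(x,y,140,130,7)
print('lip',tri(vs(151,125),vt(100,368)),onz('top',vt(100,368),.104),onz('side',vs(151,125),.104))
print('stage',tri(ss(186,87),tt(193,151)))
print('bowl',onz('top',vt(492,495),.04),'tumb',onz('top',vt(523,157),.056),'pen',onz('top',(264,141),.085),'drink',onz('top',(123,168),.12),onz('top',(109,158),.19))
E
python3 fit.py
```

```text
('top', 'side') [ 0.5896 -0.0972 -0.2485] [-0.  -1.1  1.4 -0.7  1.   0.3 -1.1 -0.7 -2.1 -0.9  1.3  0.  -0.9  0.7
  0.1  0.1 -0.9  0.3 -0.   0. ]
   0.6117 -0.01
   0.5675 -0.1844
('top',) [ 0.5888 -0.0967 -0.2456] [-0.4 -0.7  1.2 -0.6  0.9  0.5 -1.3 -0.1 -0.1  0.6 -0.2  0.2]
   0.6107 -0.0094
   0.567 -0.184
('side',) [ 0.591  -0.098  -0.2559] [-1.2 -1.4  1.7  0.2 -0.7  0.6  0.   0. ]
   0.6138 -0.0109
   0.5682 -0.185
lip [0.51475744 0.38109685 0.10460044] [0.51398383 0.38177561 0.104     ] [0.51579471 0.38121961 0.104     ]
stage [ 0.61296209 -0.01035347  0.09851513]
bowl [0.45876612 0.23383374 0.04      ] tumb [0.60386458 0.21788459 0.056     ] pen [0.72688975 0.06337604 0.085     ] drink [0.666551   0.35263229 0.12      ] [0.67185259 0.35734998 0.19      ]
```

```bash
cat > go.py <<'E'
import sys
from h import *
# go.py x y z jaw_deg : tool-frame shift & turn still to go
a=[float(v) for v in sys.argv[1:]]
s=state(); r=R.from_quat(s['ee_rot']); M=r.as_matrix()
print('t',round(s['t'],2),'pos',s['eef_pos'].round(4),'jaw',np.degrees(np.arctan2(M[1,1],M[0,1])).round(2),'zaxis',M[:,2].round(4),'F',s['ft_force'].round(1),'M',s['torque'].round(2),'w',round(s['gripper_width'],4),'q7',s['qpos'][6].round(2))
y=np.radians(a[3]); Y=np.array([np.cos(y),np.sin(y),0]); Z=np.array([0,0,-1.]); T=np.c_[np.cross(Y,Z),Y,Z]
print('shift',(M.T@(np.array(a[:3])-s['eef_pos'])).round(4),'turn',R.from_matrix(M.T@T).as_rotvec().round(4))
E
python3 go.py 0.515 0.381 0.2 75.8
```

```text
t 0.7 pos [0.2527 0.6259 0.2484] jaw 68.01 zaxis [ 0.e+00  1.e-04 -1.e+00] F [ 0.2 -0.3  0.6] M [-0.03 -0.01 -0.01] w 0.0851 q7 -0.08
shift [-0.3349 -0.1289  0.0483] turn [ 1.00e-04 -0.00e+00 -1.36e-01]
```

>>> drive_tool(motion=[[[-0.045,-0.017,0],[0,0,0],0],[[-0.045,-0.017,0],[0,0,0],0],[[-0.045,-0.017,0],[0,0,0],0],[[-0.045,-0.017,0],[0,0,0],0],[[-0.045,-0.017,0],[0,0,-0.1],0]], force=40)

```text
t: 1.2
eef_pos: [0.4262, 0.4671, 0.2472]
ee_rot: [0.13, 0.991, 0.002, -0.003]
ft_force: [0.3, 0.9, -0.4]
gripper_width: 0.0857
```

```bash
python3 go.py 0.515 0.381 0.16 75.8
```

```text
t 1.2 pos [0.4262 0.4671 0.2472] jaw 75.04 zaxis [-0.0043  0.0055 -1.    ] F [ 0.3  0.9 -0.4] M [ 0.03 -0.1  -0.04] w 0.0857 q7 0.41
shift [-0.1085 -0.0607  0.0863] turn [ 0.0042 -0.0056 -0.0132]
```

>>> drive_tool(motion=[[[-0.036,-0.02,0],[0,0,0],0],[[-0.036,-0.02,0.01],[0,0,0],0],[[-0.036,-0.02,0.03],[0.004,-0.006,-0.013],0],[[0,0,0.03],[0,0,0],0],[[0,0,0.017],[0,0,0],0]])

```text
t: 1.7
eef_pos: [0.5284, 0.3708, 0.163]
ee_rot: [0.131, 0.991, 0.002, 0.006]
ft_force: [-0.4, 0.3, -0.0]
gripper_width: 0.0855
```

```bash
python3 go.py 0.515 0.381 0.16 75.8
python3 - <<'E'
from h import *
a=get_image('side'); b=get_image('top')
crop('',a,110,80,140,120,5,'pics/sv1.png'); crop('',b,60,180,140,110,5,'pics/tv1.png')
E
```

```text
t 1.7 pos [0.5284 0.3708 0.163 ] jaw 74.99 zaxis [ 0.0135  0.0031 -0.9999] F [-0.4  0.3 -0. ] M [ 0.06  0.03 -0.04] w 0.0855 q7 0.63
shift [0.0156 0.0064 0.0028] turn [ 0.0064  0.0123 -0.0141]
```

View pics/sv1.png

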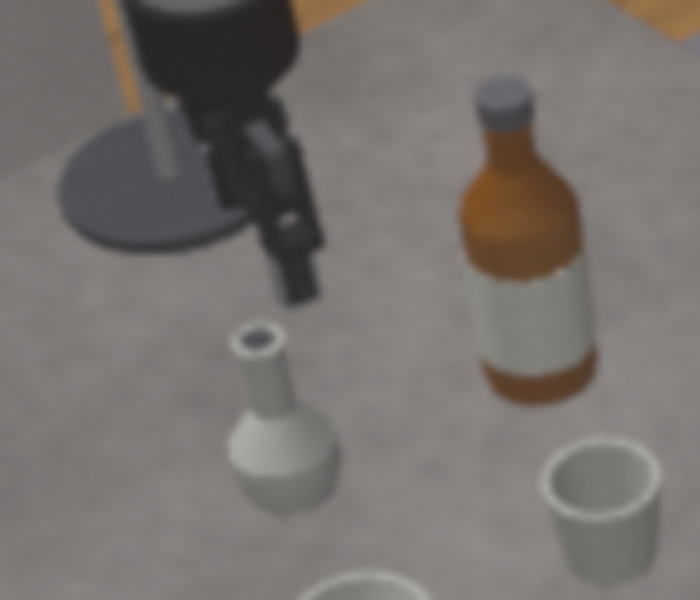

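View pics/tv1.png

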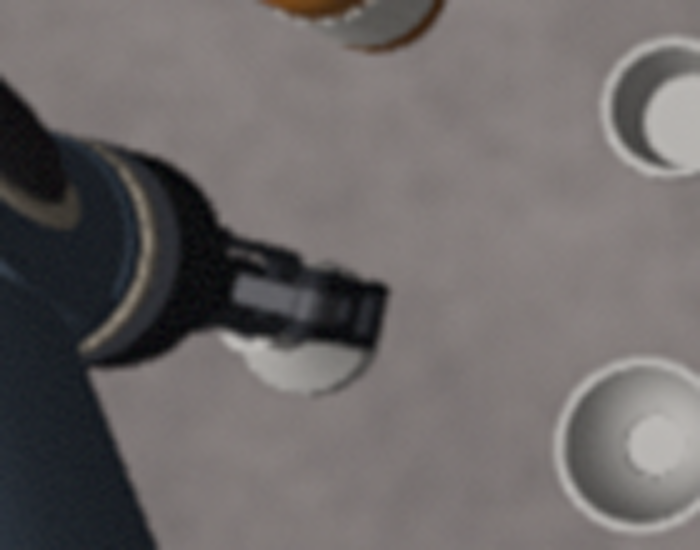

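The vase is still standing and hasn't been touched, with its lip at about (161,147). The tool overshot by 15 mm, so I'll correct that before descending.

>>> drive_tool(motion=[[[0.009,0.004,0],[0.006,0.012,-0.014],0],[[0.006,0.002,0],[0,0,0],0],[[0,0,0],[0,0,0],0],[[0,0,0],[0,0,0],0],[[0,0,0],[0,0,0],0]])

```text
t: 2.3
eef_pos: [0.5131, 0.3852, 0.1669]
ee_rot: [0.12, 0.993, 0.002, 0.001]
ft_force: [0.4, 0.4, -0.8]
gripper_width: 0.0853
```

```bash
python3 go.py 0.515 0.381 0.081 75.8
```

```text
t 2.3 pos [0.5131 0.3852 0.1669] jaw 76.18 zaxis [ 0.0017  0.0035 -1.    ] F [ 0.4  0.4 -0.8] M [ 0.04  0.01 -0.01] w 0.0853 q7 0.63
shift [-0.0028 -0.0039  0.0859] turn [0.0038 0.0008 0.0067]
```

>>> drive_tool(motion=[[[-0.002,-0.003,0.015],[0.003,0,0.006],0],[[0,0,0.015],[0,0,0],0],[[0,0,0.015],[0,0,0],0],[[0,0,0.015],[0,0,0],0],[[0,0,0.012],[0,0,0],0]])

```text
t: 2.8
eef_pos: [0.5153, 0.381, 0.0903]
ee_rot: [0.124, 0.992, 0.001, 0.001]
ft_force: [0.7, 0.9, -0.0]
gripper_width: 0.0854
```

```bash
python3 go.py 0.515 0.381 0.081 75.8
```

```text
t 2.8 pos [0.5153 0.381  0.0903] jaw 75.74 zaxis [ 0.003  0.001 -1.   ] F [ 0.7  0.9 -0. ] M [0.03 0.06 0.03] w 0.0854 q7 0.62
shift [ 0.0004 -0.0001  0.0093] turn [ 0.0017  0.0026 -0.001 ]
```

>>> drive_tool(motion=[[[0,0,0.006],[0.002,0.002,0],0],[[0,0,0.001],[0,0,0],0],[[0,0,0],[0,0,0],0],[[0,0,0],[0,0,0],60],[[0,0,0],[0,0,0],100]], force=30)

```text
t: 3.3
eef_pos: [0.5146, 0.3797, 0.0798]
ee_rot: [0.124, 0.992, -0.002, -0.001]
ft_force: [0.5, -0.5, 0.2]
gripper_width: 0.0591
```

```bash
python3 go.py 0.515 0.381 0.081 75.8
python3 - <<'E'
from h import *
a=get_image('side')
crop('',a,110,80,140,120,5,'pics/sv2.png')
E
```

```text
t 3.3 pos [0.5146 0.3797 0.0798] jaw 75.7 zaxis [-0.0029 -0.0036 -1.    ] F [ 0.5 -0.5  0.2] M [ 0.02  0.03 -0.01] w 0.0591 q7 0.62
shift [-0.      0.0014 -0.0012] turn [-0.0042 -0.002  -0.0017]
```

View pics/sv2.png

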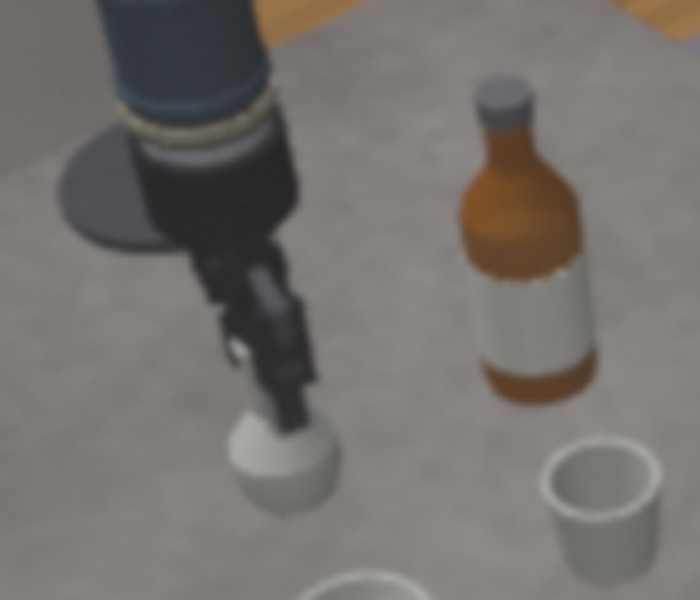

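The neck at about (162,160) sits between the jaws. Closing gently.

>>> drive_tool(motion=[[[0,0.001,-0.002],[-0.004,-0.002,0],120],[[0,0,0],[0,0,0],150],[[0,0,0],[0,0,0],180],[[0,0,0],[0,0,0],255],[[0,0,0],[0,0,0],255]], force=35)

```text
t: 3.85
eef_pos: [0.5154, 0.3813, 0.0835]
ee_rot: [0.124, 0.992, 0.001, 0.001]
ft_force: [-0.3, -0.0, -0.8]
gripper_width: 0.0246
```

```bash
python3 go.py 0.515 0.381 0.081 75.8
```

```text
t 3.85 pos [0.5154 0.3813 0.0835] jaw 75.71 zaxis [ 0.0024  0.0019 -1.    ] F [-0.3 -0.  -0.8] M [ 0.   -0.05  0.03] w 0.0246 q7 0.62
shift [ 0.0004 -0.0004  0.0025] turn [ 0.0024  0.0018 -0.0015]
```

>>> drive_tool(motion=[[[0,0,0],[0,0,0],255],[[0,0,0],[0,0,0],255],[[0,0,-0.01],[0,0,0],255],[[0,0,-0.02],[0,0,0],255],[[0,0,-0.03],[0,0,0],255]], force=50)

```text
t: 4.35
eef_pos: [0.5122, 0.3788, 0.1405]
ee_rot: [0.124, 0.992, -0.003, -0.003]
ft_force: [-0.1, 0.2, -1.2]
gripper_width: 0.0241
```

>>> drive_tool(motion=[[[0,0,-0.03],[0,0,0],255],[[0,0,-0.03],[0,0,0],255],[[0,0,-0.02],[0,0,0],255],[[0,0,-0.01],[0,0,0],255],[[0,0,0],[0,0,0],255]])

```text
t: 4.85
eef_pos: [0.5135, 0.3797, 0.2402]
ee_rot: [0.124, 0.992, -0.001, -0.001]
ft_force: [0.7, 0.3, -2.5]
gripper_width: 0.0242
```

```bash
python3 go.py 0.612 -0.010 0.23 75.8
python3 - <<'E'
from h import *
a=get_image('side')
crop('',a,110,50,140,120,5,'pics/sv3.png')
E
```

```text
t 4.85 pos [0.5135 0.3797 0.2402] jaw 75.71 zaxis [-0.0018 -0.0014 -1.    ] F [ 0.7  0.3 -2.5] M [ 0.03 -0.02 -0.03] w 0.0242 q7 0.63
shift [-0.1917 -0.3533  0.0105] turn [-0.0018 -0.0014 -0.0016]
```

View pics/sv3.png

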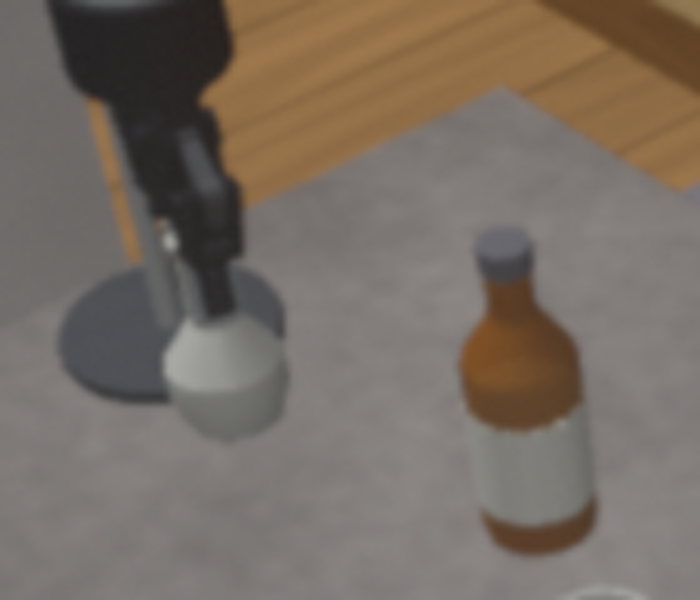

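The vase is held upright, with its belly at about (155,124). Carrying it to the stage.

>>> drive_tool(motion=[[[-0.01,-0.018,0],[0,0,0],255],[[-0.016,-0.03,0],[0,0,0],255],[[-0.019,-0.035,0],[0,0,0],255],[[-0.019,-0.035,0],[0,0,0],255],[[-0.019,-0.035,0],[0,0,0],255]])

```text
t: 5.4
eef_pos: [0.5505, 0.213, 0.2304]
ee_rot: [0.116, 0.993, -0.004, -0.008]
ft_force: [0.2, 0.2, -2.1]
gripper_width: 0.0238
```

```bash
python3 go.py 0.612 -0.010 0.23 75.8
```

```text
t 5.4 pos [0.5505 0.213  0.2304] jaw 76.65 zaxis [-0.0174 -0.0051 -0.9998] F [ 0.2  0.2 -2.1] M [ 0.   -0.08 -0.06] w 0.0238 q7 0.92
shift [-0.1113 -0.2028  0.0005] turn [-0.0091 -0.0156  0.0148]
```

>>> drive_tool(motion=[[[-0.018,-0.033,0],[-0.009,-0.015,0.014],255],[[-0.018,-0.033,0],[0,0,0],255],[[-0.018,-0.033,0],[0,0,0],255],[[-0.016,-0.028,0],[0,0,0],255],[[-0.01,-0.018,0],[0,0,0],255]])

```text
t: 5.9
eef_pos: [0.5895, 0.0409, 0.2216]
ee_rot: [0.126, 0.992, -0.004, -0.007]
ft_force: [-0.3, -0.0, -0.9]
gripper_width: 0.0239
```

```bash
python3 go.py 0.612 -0.010 0.23 75.8
```

```text
t 5.9 pos [0.5895 0.0409 0.2216] jaw 75.53 zaxis [-0.0154 -0.0063 -0.9999] F [-0.3 -0.  -0.9] M [ 0.04 -0.05  0.05] w 0.0239 q7 1.22
shift [-0.0344 -0.0437 -0.0085] turn [-0.0099 -0.0133 -0.0048]
```

>>> drive_tool(motion=[[[-0.013,-0.016,-0.004],[-0.009,-0.012,-0.004],255],[[-0.01,-0.013,-0.003],[0,0,0],255],[[-0.006,-0.007,0],[0,0,0],255],[[0,0,0],[0,0,0],255],[[0,0,0],[0,0,0],255]])

```text
t: 6.4
eef_pos: [0.6052, -0.0078, 0.2205]
ee_rot: [0.128, 0.992, -0.003, -0.008]
ft_force: [0.0, -0.7, -0.6]
gripper_width: 0.0237
```

```bash
python3 go.py 0.612 -0.010 0.21 75.8
```

```text
t 6.4 pos [ 0.6052 -0.0078  0.2205] jaw 75.35 zaxis [-0.016  -0.0034 -0.9999] F [ 0.  -0.7 -0.6] M [0.09 0.04 0.  ] w 0.0237 q7 1.31
shift [-0.0073 -0.0003  0.0104] turn [-0.0073 -0.0146 -0.008 ]
```

>>> drive_tool(motion=[[[-0.006,0,0.005],[-0.008,-0.015,-0.008],255],[[0,0,0.002],[0,0,0],255],[[0,0,0],[0,0,0],255],[[0,0,0],[0,0,0],255],[[0,0,0],[0,0,0],255]])

```text
t: 6.9
eef_pos: [0.6101, -0.0048, 0.2115]
ee_rot: [0.12, 0.993, 0.001, -0.001]
ft_force: [0.2, 0.4, -1.6]
gripper_width: 0.024
```

```bash
python3 go.py 0.612 -0.010 0.20 75.8
python3 - <<'E'
from h import *
a=get_image('side'); b=get_image('top')
crop('',a,240,120,120,120,5,'pics/sv4.png'); crop('',b,230,130,140,110,5,'pics/tv4.png')
E
```

```text
t 6.9 pos [ 0.6101 -0.0048  0.2115] jaw 76.2 zaxis [-8.0e-04  2.8e-03 -1.0e+00] F [ 0.2  0.4 -1.6] M [ 0.01 -0.01 -0.01] w 0.024 q7 1.33
shift [-0.003  -0.0046  0.0115] turn [ 0.0025 -0.0014  0.0069]
```

View pics/sv4.png

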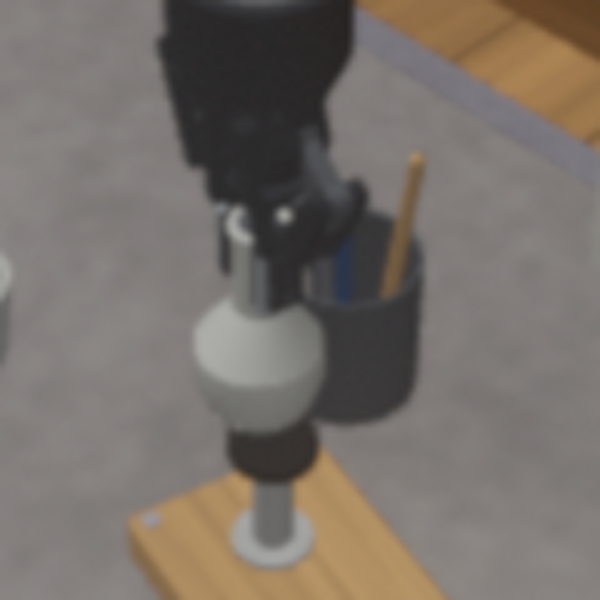

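View pics/tv4.png

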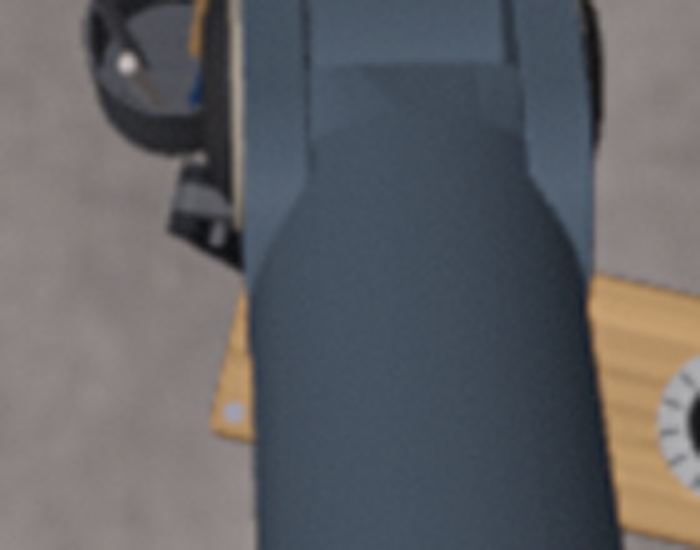

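Run:
```python
from h import *
f=lambda x,y:(240+(x+.5)/5-.5,120+(y+.5)/5-.5)
# vase belly column 260 at row~350, z .154
print(proj('side',[[.6101,-.0048,.128+.026]]),f(260,353))
print(proj('side',[[.612,-.010,.096]]),f(273,440),f(273,437))
e=1e-3
b=proj('side',[.61,-.005,.154])[0]
print(proj('side',[.611,-.005,.154])[0]-b,proj('side',[.61,-.004,.154])[0]-b)
print('stage',onz('side',f(273,437),.096))
```

```text
[[291.19646387 190.40105055]] (291.6, 190.2)
[[293.36707034 209.08741185]] (294.2, 207.6) (294.2, 207.0)
[ 0.32174139 -0.22149989] [-0.31491524 -0.22570095]
stage [ 0.61802296 -0.00662422  0.096     ]
```

```bash
cat > disc.py <<'E'
from h import *
from scipy.optimize import least_squares
th=np.linspace(0,2*np.pi,60)
def hullc(c,x,y,r,z0,z1):
    pts=np.vstack([np.c_[x+r*np.cos(th),y+r*np.sin(th),0*th+z] for z in (z0,z1)])
    h=cv2.convexHull(proj(c,pts).astype(np.float32)); m=cv2.moments(h); return np.array([m['m10']/m['m00'],m['m01']/m['m00'],m['m00']])
def mask(c,img,box,thr):
    g=img.max(2).astype(float); u,v,w,h=box; sub=g[v:v+h,u:u+w]
    wgt=np.clip((thr-sub)/(thr-40),0,1); n,l,st,ce=cv2.connectedComponentsWithStats((wgt>0).astype(np.uint8))
    k=1+np.argmax(st[1:,4]); wgt=wgt*(l==k); yy,xx=np.mgrid[v:v+h,u:u+w]
    return np.array([(wgt*xx).sum()/wgt.sum(),(wgt*yy).sum()/wgt.sum(),wgt.sum()])
b=cv2.imread('pics/top0.png'); a=cv2.imread('pics/side0.png')
mt=mask('top',b,(285,178,32,30),90); ms=mask('side',a,(280,200,30,19),90)
print(mt,ms)
for c,m in (('top',mt),('side',ms)):
    r=least_squares(lambda p:hullc(c,p[0],p[1],.022,.092,.1)[:2]-m[:2],[.612,-.01]); print(c,r.x,hullc(c,*r.x,.022,.092,.1))
E
python3 disc.py
```

```text
[299.70549097 192.03929122 285.56      ] [295.75437014 207.44197587 177.34      ]
top [ 0.61248133 -0.00990803] [299.70548994 192.03929271 352.17411288]
side [ 0.6197582  -0.00995333] [295.75437032 207.44197644 252.21324146]
```

>>> drive_tool(motion=[[[-0.004,-0.004,0.005],[0.002,-0.001,0.006],255],[[0,0,0.005],[0,0,0],255],[[0,0,0.003],[0,0,0],255],[[0,0,0],[0,0,0],255],[[0,0,0],[0,0,0],255]])

```text
t: 7.5
eef_pos: [0.6134, -0.0107, 0.1974]
ee_rot: [0.124, 0.992, 0.0, -0.0]
ft_force: [0.3, -0.2, -0.6]
gripper_width: 0.024
```

```bash
python3 go.py 0.6127 -0.0102 0.184 75.8
```

```text
t 7.5 pos [ 0.6134 -0.0107  0.1974] jaw 75.77 zaxis [-0.e+00  1.e-04 -1.e+00] F [ 0.3 -0.2 -0.6] M [ 0.1  -0.01 -0.03] w 0.024 q7 1.33
shift [0.0008 0.0003 0.0134] turn [ 0.0001 -0.     -0.0004]
```

Well aligned and level. Lowering, with a look before contact.

>>> drive_tool(motion=[[[0.0005,0,0.004],[0,0,0],255],[[0,0,0.003],[0,0,0],255],[[0,0,0.002],[0,0,0],255],[[0,0,0],[0,0,0],255],[[0,0,0],[0,0,0],255]])

```text
t: 8.0
eef_pos: [0.6129, -0.0104, 0.1876]
ee_rot: [0.124, 0.992, 0.0, 0.0]
ft_force: [-0.0, -1.3, -1.1]
gripper_width: 0.0241
```

```bash
python3 go.py 0.6127 -0.0102 0.184 75.8;  python3 - <<'E'
from h import *
a=get_image('side')
crop('',a,250,150,90,90,7,'pics/sv5.png')
f=lambda u,v:((u-250+.5)*7-.5,(v-150+.5)*7-.5)
for n,p in (('foot',[.6127,-.0102,.104]),('stage',[.6127,-.0102,.1])): print(n,f(*proj('side',p)[0]))
E
```

```text
t 8.0 pos [ 0.6129 -0.0104  0.1876] jaw 75.79 zaxis [ 0.e+00  2.e-04 -1.e+00] F [-0.  -1.3 -1.1] M [ 0.   -0.01 -0.02] w 0.0241 q7 1.33
shift [0.0002 0.0001 0.0036] turn [ 0.0002 -0.     -0.0002]
foot (np.float64(308.6007501769545), np.float64(399.0759742002316))
stage (np.float64(308.55719593594023), np.float64(407.4813033512686))
```

View pics/sv5.png

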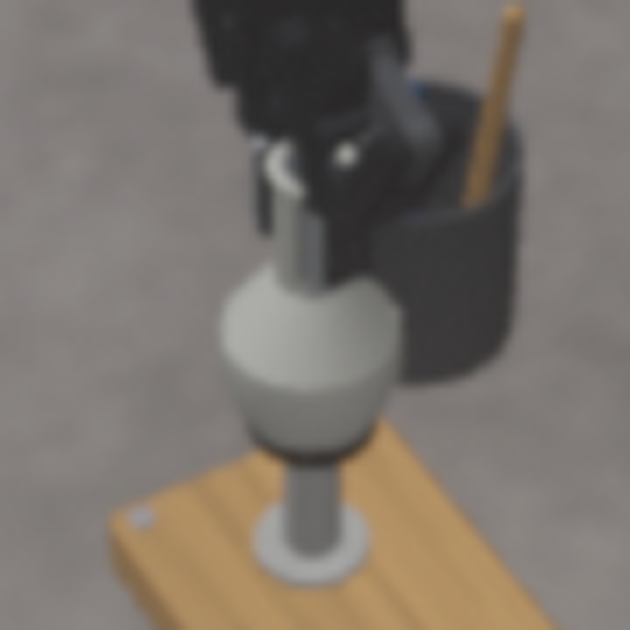

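The belly centre (311) is close to the post and stage centre (313), and the foot is just above the disc. Lowering to contact.

>>> drive_tool(motion=[[[-0.0005,-0.0003,0.002],[0,0,0],255],[[0,0,0.001],[0,0,0],255],[[0,0,0.001],[0,0,0],255],[[0,0,0],[0,0,0],255],[[0,0,0],[0,0,0],255]])

```text
t: 8.55
eef_pos: [0.6136, -0.0108, 0.1836]
ee_rot: [0.124, 0.992, 0.0, 0.0]
ft_force: [0.7, 0.2, -1.2]
gripper_width: 0.024
```

```bash
python3 go.py 0.6130 -0.0105 0.183 75.8
```

```text
t 8.55 pos [ 0.6136 -0.0108  0.1836] jaw 75.79 zaxis [ 7.e-04  2.e-04 -1.e+00] F [ 0.7  0.2 -1.2] M [-0.05  0.   -0.03] w 0.024 q7 1.34
shift [0.0006 0.0002 0.0006] turn [ 0.0004  0.0006 -0.0002]
```

>>> drive_tool(motion=[[[0.0005,0,0.001],[0,0,0],255],[[0,0,0.001],[0,0,0],255],[[0,0,0],[0,0,0],255],[[0,0,0],[0,0,0],255],[[0,0,0],[0,0,0],255]])

```text
t: 9.05
eef_pos: [0.6145, -0.011, 0.1835]
ee_rot: [0.124, 0.992, 0.0, 0.002]
ft_force: [1.2, -0.6, 1.0]
gripper_width: 0.0239
```

```bash
python3 go.py 0.6130 -0.0105 0.183 75.8
```

```text
t 9.05 pos [ 0.6145 -0.011   0.1835] jaw 75.78 zaxis [ 4.9e-03  2.0e-04 -1.0e+00] F [ 1.2 -0.6  1. ] M [-0.07 -0.09 -0.03] w 0.0239 q7 1.34
shift [0.0015 0.0001 0.0005] turn [ 0.0014  0.0047 -0.0004]
```

>>> drive_tool(motion=[[[0.0012,0,-0.001],[0.001,0.004,0],255],[[0,0,0],[0,0,0],255],[[0,0,0],[0,0,0],255],[[0,0,0.0007],[0,0,0],255],[[0,0,0],[0,0,0],255]])

```text
t: 9.55
eef_pos: [0.6129, -0.0107, 0.1836]
ee_rot: [0.124, 0.992, 0.0, -0.0]
ft_force: [0.1, -0.0, -1.3]
gripper_width: 0.0235
```

```bash
python3 go.py 0.6130 -0.0105 0.183 75.8
```

```text
t 9.55 pos [ 0.6129 -0.0107  0.1836] jaw 75.78 zaxis [-5.e-04  2.e-04 -1.e+00] F [ 0.1 -0.  -1.3] M [-0.03 -0.01  0.  ] w 0.0235 q7 1.34
shift [-0.      0.0002  0.0006] turn [ 0.     -0.0005 -0.0004]
```

Centred and level, within a fraction of a millimetre of contact. Settling the last bit and opening gently.

>>> drive_tool(motion=[[[0,0,0.0006],[0,0,0],255],[[0,0,0],[0,0,0],255],[[0,0,0],[0,0,0],170],[[0,0,0],[0,0,0],160],[[0,0,0],[0,0,0],150]], force=20)

```text
t: 10.05
eef_pos: [0.613, -0.0105, 0.183]
ee_rot: [0.124, 0.992, 0.0, -0.0]
ft_force: [0.0, 0.0, 1.0]
gripper_width: 0.035
```

```bash
python3 go.py 0.6130 -0.0105 0.183 75.8;  python3 - <<'E'
from h import *
a=get_image('side')
crop('',a,250,150,90,90,7,'pics/sv6.png')
E
```

```text
t 10.05 pos [ 0.613  -0.0105  0.183 ] jaw 75.78 zaxis [-2.e-04  4.e-04 -1.e+00] F [0. 0. 1.] M [-0.07  0.02  0.  ] w 0.035 q7 1.34
shift [-0. -0. -0.] turn [ 0.0003 -0.0003 -0.0003]
```

View pics/sv6.png

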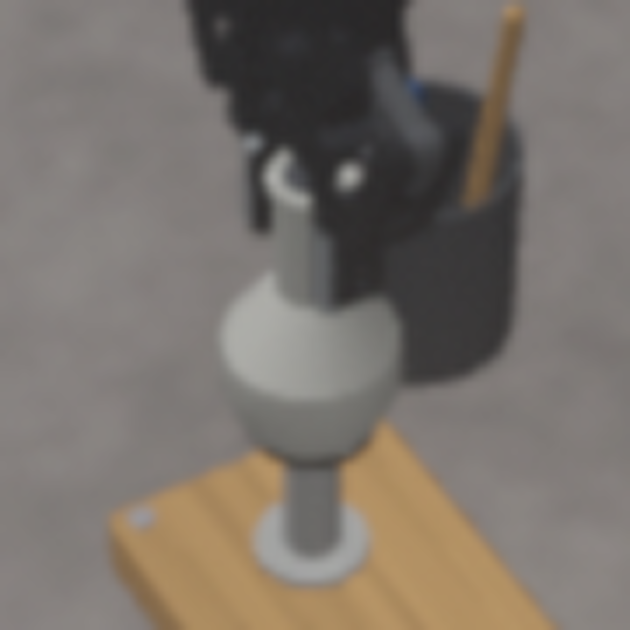

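The vase stands released, with its belly centre at about 311 against the post at 313. Opening and retreating straight up.

>>> drive_tool(motion=[[[0,0,0],[0,0,0],100],[[0,0,0],[0,0,0],50],[[0,0,0],[0,0,0],20],[[0,0,0],[0,0,0],0],[[0,0,-0.005],[0,0,0],0]])

```text
t: 10.6
eef_pos: [0.6124, -0.0104, 0.1872]
ee_rot: [0.124, 0.992, 0.0, -0.001]
ft_force: [-1.0, -0.9, -0.0]
gripper_width: 0.0852
```

>>> drive_tool(motion=[[[0,0,-0.015],[0,0,0],0],[[0,0,-0.025],[0,0,0],0],[[0,0,-0.03],[0,0,0],0],[[0,0,-0.02],[0,0,0],0],[[0,0,0],[0,0,0],0]])

```text
t: 11.1
eef_pos: [0.6127, -0.0105, 0.2819]
ee_rot: [0.124, 0.992, 0.0, -0.001]
ft_force: [-0.3, -0.1, 0.2]
gripper_width: 0.0855
```

```bash
python3 go.py 0.5680 -0.184 0.27 75.8
```

```text
t 11.1 pos [ 0.6127 -0.0105  0.2819] jaw 75.78 zaxis [-1.9e-03  3.0e-04 -1.0e+00] F [-0.3 -0.1  0.2] M [-0.04  0.01 -0.02] w 0.0855 q7 1.32
shift [ 0.0007 -0.1792  0.0119] turn [-0.0002 -0.0019 -0.0004]
```

>>> drive_tool(motion=[[[0,-0.025,0],[0,0,0],0],[[0,-0.045,0],[0,0,0],0],[[0,-0.045,0],[0,0,0],0],[[0,-0.035,0],[0,0,0],0],[[0,-0.02,0],[0,0,0],0]])

```text
t: 11.6
eef_pos: [0.5702, -0.1746, 0.2783]
ee_rot: [0.118, 0.993, 0.001, -0.002]
ft_force: [0.1, 0.5, 0.4]
gripper_width: 0.0854
```

>>> drive_tool(motion=[[[0,0,0],[0,0,0],0],[[0,0,0],[0,0,0],0],[[0,0,0],[0,0,0],0],[[0,0,0],[0,0,0],0],[[0,0,0],[0,0,0],0]])

```text
t: 12.1
eef_pos: [0.5693, -0.1734, 0.2757]
ee_rot: [0.118, 0.993, 0.002, -0.004]
ft_force: [-0.9, -0.7, -0.7]
gripper_width: 0.0851
```

```bash
python3 go.py 0.5680 -0.184 0.20 75.8;  python3 - <<'E'
from h import *
a=get_image('side'); b=get_image('top')
crop('',a,240,110,160,150,4.5,'pics/sv7.png');crop('',b,230,130,180,120,4,'pics/tv7.png')
E
```

```text
t 12.1 pos [ 0.5693 -0.1734  0.2757] jaw 76.4 zaxis [-0.008   0.0049 -1.    ] F [-0.9 -0.7 -0.7] M [-0.04 -0.    0.02] w 0.0851 q7 1.63
shift [-0.0019 -0.0109  0.0756] turn [ 0.0029 -0.009   0.0105]
```

View pics/sv7.png

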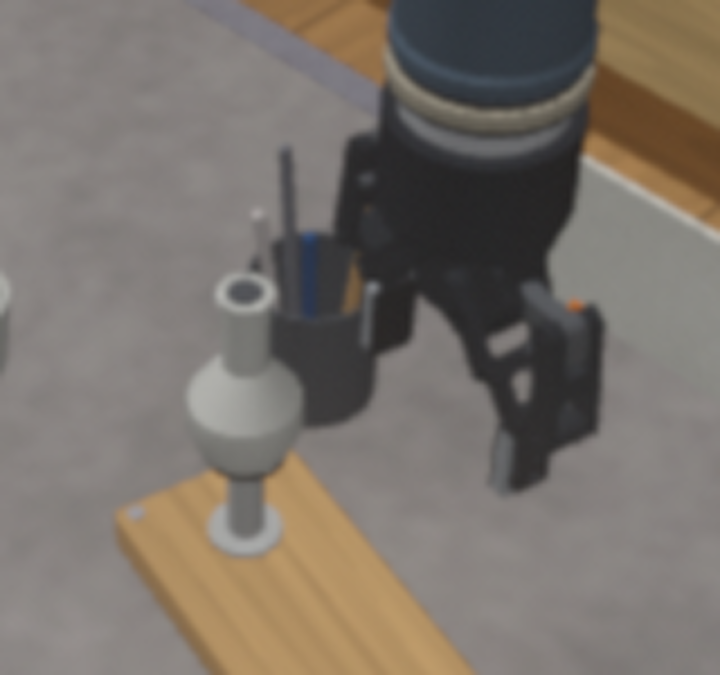

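View pics/tv7.png

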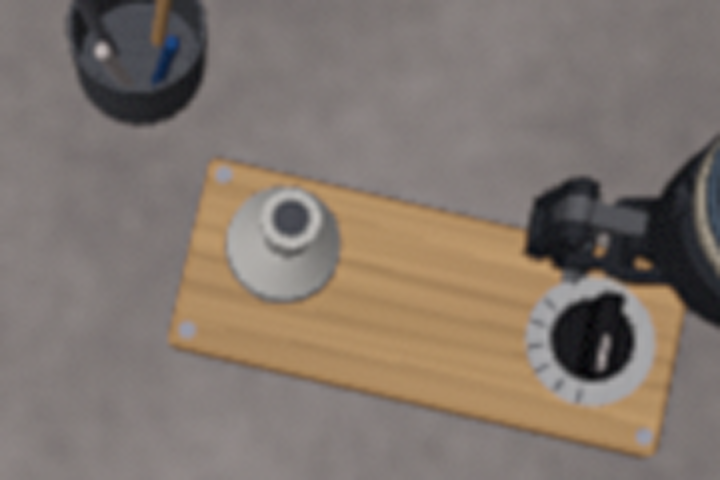

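The vase stands upright on its own in both views. In the top view the belly is at about (300,191) and the dial ring at about (377,214). Computing the offsets.

Run:
```python
from h import *
f=lambda x,y:(230+(x+.5)/4-.5,130+(y+.5)/4-.5)
print('ring',onz('top',f(590.5,339.5),.031),'black disc',onz('top',f(593,339),.041))
print('lip',onz('top',f(291,219),.204),'belly',onz('top',f(283,243),.126))
g=lambda x,y:(240+(x+.5)/4.5-.5,110+(y+.5)/4.5-.5)
print('lip side',onz('side',g(246,293),.204), 'tri',tri(g(246,293),f(291,219)))
```

```text
ring [ 0.56809999 -0.18439312  0.031     ] black disc [ 0.56732636 -0.18374516  0.041     ]
lip [ 0.61056062 -0.01039359  0.204     ] belly [ 0.61136095 -0.01001237  0.126     ]
lip side [ 0.61281808 -0.01146691  0.204     ] tri [ 0.61155172 -0.01111472  0.2042421 ]
```

>>> drive_tool(motion=[[[-0.001,-0.008,0.01],[0.003,-0.009,0.01],0],[[0,-0.002,0.025],[0,0,0],0],[[0,0,0.025],[0,0,0],0],[[0,0,0.02],[0,0,0],0],[[0,0,0.01],[0,0,0],0]])

```text
t: 12.7
eef_pos: [0.5712, -0.1817, 0.186]
ee_rot: [0.121, 0.993, -0.0, 0.004]
ft_force: [-0.4, 1.0, -0.5]
gripper_width: 0.0857
```

```bash
python3 go.py 0.5683 -0.1842 0.066 75.8
```

```text
t 12.7 pos [ 0.5712 -0.1817  0.186 ] jaw 76.06 zaxis [ 0.0082 -0.0014 -1.    ] F [-0.4  1.  -0.5] M [ 0.07  0.02 -0.03] w 0.0857 q7 1.66
shift [ 0.0032 -0.0033  0.12  ] turn [0.0007 0.0083 0.0046]
```

>>> drive_tool(motion=[[[0.003,-0.003,0.012],[0,0.008,0.004],0],[[0,0,0.015],[0,0,0],0],[[0,0,0.015],[0,0,0],0],[[0,0,0.01],[0,0,0],0],[[0,0,0],[0,0,0],0]])

```text
t: 13.2
eef_pos: [0.5681, -0.1838, 0.1317]
ee_rot: [0.123, 0.992, 0.0, 0.0]
ft_force: [-0.5, -0.4, -0.5]
gripper_width: 0.0855
```

```bash
python3 go.py 0.5683 -0.1842 0.066 75.8
```

```text
t 13.2 pos [ 0.5681 -0.1838  0.1317] jaw 75.87 zaxis [ 4.e-04  5.e-04 -1.e+00] F [-0.5 -0.4 -0.5] M [-0.02  0.02  0.01] w 0.0855 q7 1.67
shift [-0.0002 -0.0004  0.0657] turn [0.0006 0.0003 0.0012]
```

>>> drive_tool(motion=[[[0,0,0.014],[0,0,0],0],[[0,0,0.015],[0,0,0],0],[[0,0,0.014],[0,0,0],0],[[0,0,0.01],[0,0,0],0],[[0,0,0],[0,0,0],0]])

```text
t: 13.7
eef_pos: [0.5699, -0.1843, 0.0769]
ee_rot: [0.123, 0.992, 0.0, 0.002]
ft_force: [-1.1, -0.4, 0.8]
gripper_width: 0.0854
```

```bash
python3 go.py 0.5683 -0.1842 0.066 75.8;  python3 - <<'E'
from h import *
a=get_image('side'); b=get_image('top')
crop('',a,260,200,130,125,4.8,'pics/sv8.png');crop('',b,330,150,100,100,6,'pics/tv8.png')
E
```

```text
t 13.7 pos [ 0.5699 -0.1843  0.0769] jaw 75.86 zaxis [ 4.6e-03 -5.0e-04 -1.0e+00] F [-1.1 -0.4  0.8] M [ 0.   -0.04  0.02] w 0.0854 q7 1.69
shift [ 0.0017 -0.0003  0.0109] turn [0.0007 0.0046 0.0011]
```

View pics/sv8.png

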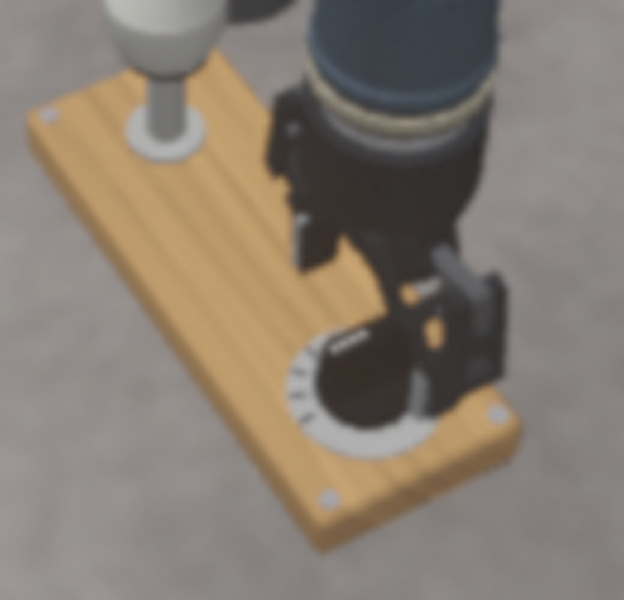

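View pics/tv8.png

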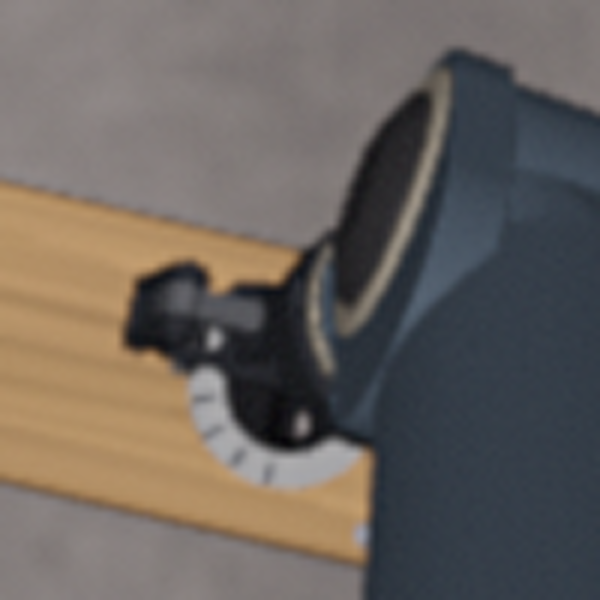

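The fingers straddle the bar in the side view (bar at about (336,275)), and the dial is still at zero. Final descent, then close.

>>> drive_tool(motion=[[[0.0017,0,0.004],[0,0.004,0.001],0],[[0,0,0.004],[0,0,0],0],[[0,0,0],[0,0,0],60],[[0,0,0],[0,0,0],120],[[0,0,0],[0,0,0],160]], force=30)

```text
t: 14.3
eef_pos: [0.5705, -0.1846, 0.0716]
ee_rot: [0.124, 0.992, -0.0, 0.003]
ft_force: [-0.4, 0.1, 0.1]
gripper_width: 0.0435
```

```bash
python3 go.py 0.5683 -0.1842 0.066 75.8
```

```text
t 14.3 pos [ 0.5705 -0.1846  0.0716] jaw 75.8 zaxis [ 6.6e-03 -9.0e-04 -1.0e+00] F [-0.4  0.1  0.1] M [-0.04 -0.02  0.  ] w 0.0435 q7 1.69
shift [ 0.0023 -0.0001  0.0056] turn [ 0.0007  0.0066 -0.    ]
```

>>> drive_tool(motion=[[[0.0024,0,0.004],[0.0007,0.0066,0],160],[[0,0,0],[0,0,0],160],[[0,0,0],[0,0,0],180],[[0,0,0],[0,0,0],255],[[0,0,0],[0,0,0],255]], force=30)

```text
t: 14.8
eef_pos: [0.568, -0.1842, 0.0676]
ee_rot: [0.124, 0.992, -0.0, -0.0]
ft_force: [0.3, -0.5, -0.1]
gripper_width: 0.0136
```

```bash
python3 go.py 0.5683 -0.1842 0.066 75.8
```

```text
t 14.8 pos [ 0.568  -0.1842  0.0676] jaw 75.77 zaxis [-2.e-04 -1.e-04 -1.e+00] F [ 0.3 -0.5 -0.1] M [ 0.05 -0.   -0.08] w 0.0136 q7 1.69
shift [-0.0003  0.0001  0.0016] turn [-0.0001 -0.0002 -0.0006]
```

>>> drive_tool(motion=[[[0,0,0],[0,0,0],255],[[0,0,0],[0,0,0],255],[[0,0,0],[0,0,0.03],255],[[0,0,0],[0,0,0.04],255],[[0,0,0],[0,0,0.04],255]], force=60)

```text
t: 15.3
eef_pos: [0.5681, -0.1841, 0.0677]
ee_rot: [0.181, 0.984, -0.0, -0.0]
ft_force: [-0.2, 0.6, 0.5]
gripper_width: 0.0132
```

```bash
python3 go.py 0.5682 -0.1842 0.067 3.77
```

```text
t 15.3 pos [ 0.5681 -0.1841  0.0677] jaw 69.16 zaxis [-0. -0. -1.] F [-0.2  0.6  0.5] M [0.03 0.01 0.19] w 0.0132 q7 1.6
shift [-0.0001 -0.0001  0.0007] turn [-0.     -0.      1.1413]
```

>>> drive_tool(motion=[[[0,0,0],[0,0,0.05],255],[[0,0,0],[0,0,0.05],255],[[0,0,0],[0,0,0.05],255],[[0,0,0],[0,0,0.05],255],[[0,0,0],[0,0,0.05],255]])

```text
t: 15.8
eef_pos: [0.5683, -0.1838, 0.0677]
ee_rot: [0.308, 0.951, -0.0, 0.0]
ft_force: [-1.0, 0.8, -0.7]
gripper_width: 0.0127
```

```bash
python3 go.py 0.5682 -0.1842 0.067 3.77
```

```text
t 15.8 pos [ 0.5683 -0.1838  0.0677] jaw 54.08 zaxis [-0.e+00 -5.e-04 -1.e+00] F [-1.   0.8 -0.7] M [-0.02 -0.01  0.03] w 0.0127 q7 1.39
shift [-0.0002 -0.0004  0.0007] turn [-3.00e-04  5.00e-04  8.78e-01]
```

>>> drive_tool(motion=[[[0,0,0],[0,0,0.05],255],[[0,0,0],[0,0,0.05],255],[[0,0,0],[0,0,0.05],255],[[0,0,0],[0,0,0.05],255],[[0,0,0],[0,0,0.05],255]])

```text
t: 16.3
eef_pos: [0.5685, -0.1835, 0.0677]
ee_rot: [0.43, 0.903, -0.001, 0.0]
ft_force: [-0.6, 0.2, -0.0]
gripper_width: 0.0132
```

```bash
python3 go.py 0.5682 -0.1842 0.067 3.77;  python3 - <<'E'
from h import *
a=get_image('side')
crop('',a,260,150,130,165,3.6,'pics/sv9.png')
E
```

```text
t 16.3 pos [ 0.5685 -0.1835  0.0677] jaw 39.04 zaxis [-0.     -0.0015 -1.    ] F [-0.6  0.2 -0. ] M [-0.01 -0.03  0.08] w 0.0132 q7 1.17
shift [-0.0004 -0.0007  0.0007] turn [-6.000e-04  1.400e-03  6.156e-01]
```

View pics/sv9.png

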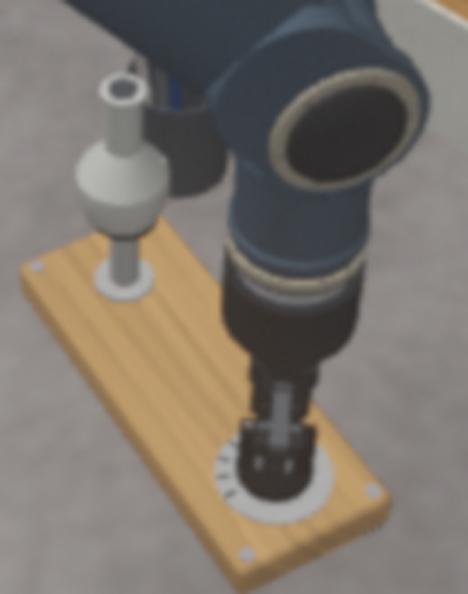

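The vase is still centred and upright, and the gripper is turning the dial. Continuing.

>>> drive_tool(motion=[[[0,-0.0005,0],[0,0.001,0.05],255],[[0,0,0],[0,0,0.05],255],[[0,0,0],[0,0,0.05],255],[[0,0,0],[0,0,0.05],255],[[0,0,0],[0,0,0.05],255]])

```text
t: 16.85
eef_pos: [0.5688, -0.1834, 0.0677]
ee_rot: [0.543, 0.84, -0.0, 0.001]
ft_force: [-0.6, -0.6, -0.1]
gripper_width: 0.0133
```

```bash
python3 go.py 0.5682 -0.1842 0.067 3.77
```

```text
t 16.85 pos [ 0.5688 -0.1834  0.0677] jaw 24.23 zaxis [ 4.0e-04 -1.3e-03 -1.0e+00] F [-0.6 -0.6 -0.1] M [-0.02  0.01  0.12] w 0.0133 q7 0.97
shift [-0.0005 -0.0009  0.0007] turn [1.000e-04 1.300e-03 3.571e-01]
```

>>> drive_tool(motion=[[[0,-0.0005,0],[0,0.001,0.05],255],[[0,0,0],[0,0,0.05],255],[[0,0,0],[0,0,0.05],255],[[0,0,0],[0,0,0.05],255],[[0,0,0],[0,0,0.05],255]])

```text
t: 17.35
eef_pos: [0.5691, -0.1833, 0.0677]
ee_rot: [0.646, 0.763, -0.0, 0.001]
ft_force: [0.4, -0.6, 0.0]
gripper_width: 0.0129
```

```bash
python3 go.py 0.5682 -0.1842 0.067 3.77
```

```text
t 17.35 pos [ 0.5691 -0.1833  0.0677] jaw 9.52 zaxis [ 0.0011 -0.0014 -1.    ] F [ 0.4 -0.6  0. ] M [0.03 0.08 0.05] w 0.0129 q7 0.76
shift [-0.0008 -0.001   0.0007] turn [0.0009 0.0015 0.1004]
```

>>> drive_tool(motion=[[[0,0,0],[0,0,0.04],255],[[0,0,0],[0,0,0.03],255],[[0,0,0],[0,0,0.015],255],[[0,0,0],[0,0,0],255],[[0,0,0],[0,0,0],255]])

```text
t: 17.85
eef_pos: [0.5692, -0.1832, 0.0677]
ee_rot: [0.679, 0.734, -0.0, 0.001]
ft_force: [-0.2, -1.1, 0.1]
gripper_width: 0.0132
```

```bash
python3 go.py 0.5682 -0.1842 0.067 3.77;  python3 - <<'E'
from h import *
a=get_image('side');b=get_image('top')
crop('',a,310,240,60,65,9,'pics/sv10.png')
crop('',a,260,150,130,165,3.6,'pics/sv11.png')
crop('',b,270,150,140,110,5,'pics/tv10.png')
E
```

```text
t 17.85 pos [ 0.5692 -0.1832  0.0677] jaw 4.51 zaxis [ 0.001  -0.0022 -1.    ] F [-0.2 -1.1  0.1] M [-0.01  0.04  0.08] w 0.0132 q7 0.69
shift [-0.0009 -0.0011  0.0007] turn [0.0009 0.0023 0.0128]
```

View pics/sv10.png

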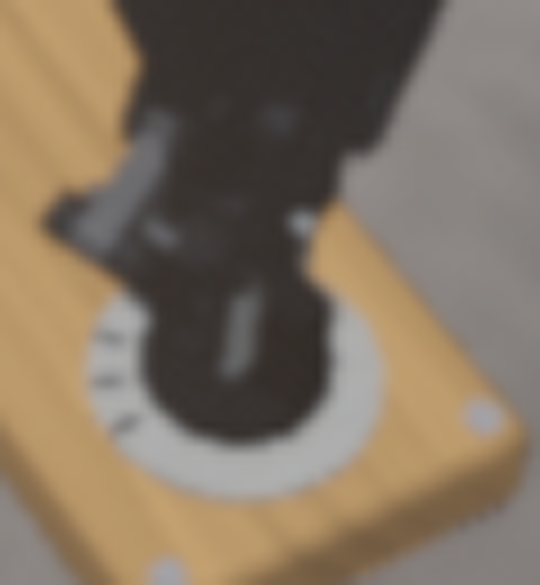

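View pics/sv11.png

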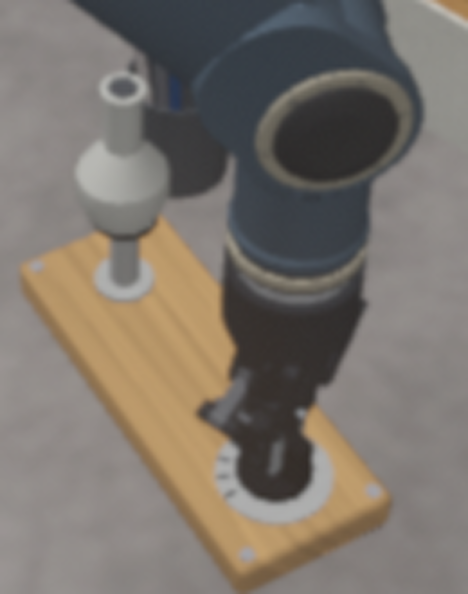

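View pics/tv10.png

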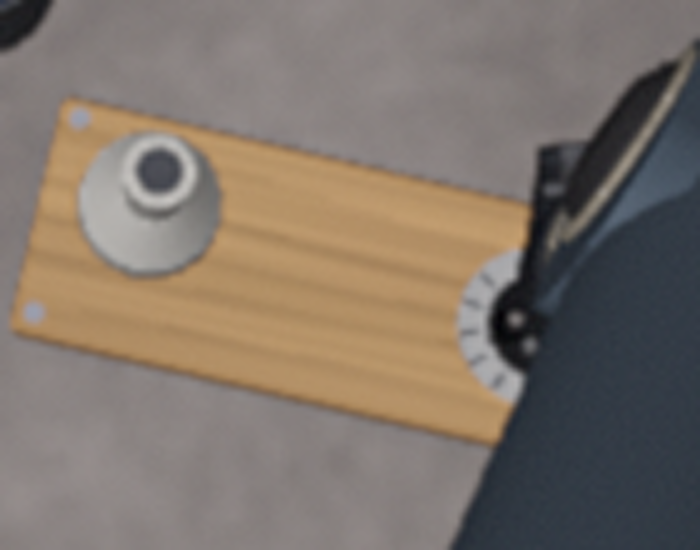

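The vase is unmoved on the stage in both views. The dial has turned about 71.3° by the jaws, so I'm nudging the last 0.7°.

>>> drive_tool(motion=[[[0,0,0],[0,0,0.015],255],[[0,0,0],[0,0,0.003],255],[[0,0,0],[0,0,0],255],[[0,0,0],[0,0,0],255],[[0,0,0],[0,0,0],255]])

```text
t: 18.45
eef_pos: [0.5692, -0.1832, 0.0677]
ee_rot: [0.686, 0.728, -0.0, 0.001]
ft_force: [-0.1, 0.7, 0.0]
gripper_width: 0.013
```

```bash
python3 go.py 0.5682 -0.1842 0.067 3.77
```

```text
t 18.45 pos [ 0.5692 -0.1832  0.0677] jaw 3.4 zaxis [ 0.0011 -0.002  -1.    ] F [-0.1  0.7  0. ] M [-0.01  0.04  0.02] w 0.013 q7 0.68
shift [-0.0009 -0.0011  0.0007] turn [ 0.001   0.002  -0.0065]
```

Run:
```python
from h import *
f=[]
for i in range(6):
    a=get_image('side'); s=state(); M=R.from_quat(s['ee_rot']).as_matrix()
    f.append((np.degrees(np.arctan2(M[1,1],M[0,1])),s['torque'][2]))
print(np.round(f,3), s['t'],s['gripper_width'])
crop('',a,310,240,60,65,9,'pics/sv12.png')
```

```text
[[3.398 0.144]
 [3.395 0.061]
 [3.397 0.122]
 [3.402 0.104]
 [3.401 0.115]
 [3.399 0.049]] 18.75 0.012951314866093916
```

View pics/sv12.png

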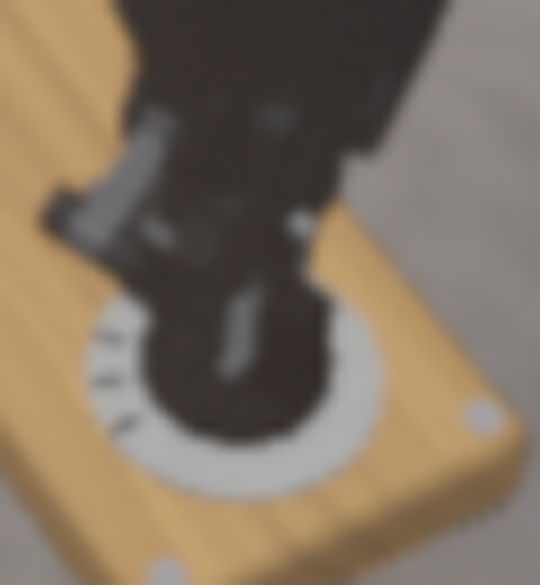

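```bash
python3 -c "
from workcell import *
print(sign_off()); s=state(); print(s['t'],s['eef_pos'],s['ee_rot'])"
```

```text
the job is handed in; nothing more can be done
None
the job is handed in; nothing more can be done
```

The vase is standing upright on the stage, released, and the dial is held at the third click. I handed the job in at about 18.8 s, with the arm still gripping the dial at 60 N.

- **Vase:** I picked it up by the neck and set it down on the stage with the arm level. The last pictures show it upright and within about 1–2 mm of the stage's centre, and it did not shift while the stage turned.
- **Dial:** The jaws turned clockwise from 75.8° to 3.4°, which is 72.4° or about 1.263 rad. The third click is at 1.257 rad and the fourth at 1.676 rad. The angle held steady over six readings, with a return torque of about 0.1 N m, which fits a loaded spring.
- **Not confirmed:** I could not see the white line on the bar under the fingers. The dial angle is therefore taken from the gripper's turn, the steady grip on the bar (about 13 mm measured; the bar is 14 mm thick) and the torque.
- **Small drift:** The tool sat about 1 mm off the dial's axis by the end, with side forces of only about 1 N.
- **Other objects:** The arm did not touch the other things on the table. I did not take a final full picture of them.

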